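# Clear the stack after the weighing practical

## Robot

A 6-joint arm with a two-finger parallel gripper is mounted at the origin on the work surface. World frame = base frame: x ahead of the robot, y to its left, z up, the work surface at z = 0. Lengths are in mm, angles in rad, forces in N, time in s.
With the tool pointing down it reaches from about 300 to 750 mm from the base axis. Payload 8.5 kg.
Tool frame: the origin (TCP) lies midway between the tips of the shut fingers; the grasp point (between the pads) lies 19 mm behind it (grip_point_offset is the distance from the TCP to the grasp point, in mm); z points along the fingers, y is the direction in which the jaws open and shut (so a half turn about z gives the same grasp; the last joint's range is limited). The gripper opens to 88 mm and grips with 3 to 60 N. Pads are 18 mm wide; open, the fingers measure 123 mm over their backs; the gripper's body (75 mm by 187 mm) begins 45 mm behind the grasp point.
Start: joints at [-1.388, 0.381, 1.297, -0, 1.464, -0.215], TCP at [213.058, -507.037, 238.748] pointing down, gripper open.
Joint ranges: [-3.11, 3.11], [-0.89, 2.33], [0.22, 2.48], [-1.42, 4.56], [0.17, 2.85], [-2.88, 2.88]. Speed limits (rad/s): [2.39, 2.39, 3.14, 3.14, 3.14, 3.14].

## Interface

Orientations are given as a 3x3 rotation matrix whose columns are the frame's x, y, z axes.
In Python, from bench import observe, grab_frame, camera_params, close_job, boxes_of, regions_of, grip_point_offset gives the robot as it stands. The module is installed in compiled form; this text tells all that it offers.
- The arm moves only by the tool send_rows, never from a script. Its argument "motion" is a list that holds one entry, the list of rows, each a list of 7 numbers: the shift along the tool's x, y, z in mm, then the turn, a rotation vector about the tool's x, y, z in degrees, then the opening, from -1 (shut) to 1 (fully open), so that 0 is half open. A call has 1 to 5 rows; each row shifts and turns the pose as measured when the row begins, along the tool's axes as they then stand; what a row does not reach is not made up. A row lasts 1/12 s, in which the tool goes at most 41.7 mm and 7.16 degrees, less where a joint would pass 70% of its speed; a pose out of reach is approached as far as the arm can. A call with a gripper value outside its range is refused whole. The fingers move at their own pace and stop on an object; "force" is the grip in N (left out, the last holds). Time passes only in rows, so rows that do not move let the fingers close. It gives the time, the measured TCP pose, the force and the opening at its end, in the units of the state.
- observe(): the state, without advancing time (a new reading comes with each control period).
- grab_frame(name): name is "scene" or "top" or "wrist"; returns (picture, depth): 400x640x3 uint8, red, green, blue; 400x640 float32, mm along the optical axis (not along the pixel's ray), 0 where there is no reading.
- camera_params(name): a dict with "fovy" (degrees; the focal length in pixels is half the picture's height over the tangent of half this angle, whatever the lens; pixels are square), "cx", "cy" (the principal point, pixels), "view" (4x4, takes a point from world to camera coordinates); the wrist camera has in their place "mount" (4x4, takes a point from camera to tool coordinates, whose origin is the TCP and whose axes are the flange's). Camera axes: x right, y down, z forward; pixel columns grow to the right and rows downward; lengths in mm; the calibration is good to about 2 mm. A picture is of the moment at which its call begins: read the wrist's pose just before it. camera_params takes no time and is no camera call.
- close_job(): hands the job in, once; it reports no verdict.
Trained networks look in the newest picture that a camera, given by its name, has taken for a name from the list of things; names that differ only in an ending like _2 or _b are one class to them, and where a whole thing is asked for, a point or a joint stands for the part that bears it (a point fixed in the world has none). Each returns a list of dicts, best first, with "conf" (0 to 1); they miss things now and then, are a little off and sometimes report something else, mostly with a low value. They report only what shows in the picture. A call takes as long as a camera call. They do not tell look-alikes from the thing itself.
- boxes_of(name, camera): "xy" ([column, row] as shares, 0 to 1, of the picture: columns of its width, rows of its height, amid what is visible of it).
- regions_of(name, camera): "pixels" (400x640 bool, what is visible of it) and "xy" ([column, row] as shares, 0 to 1, of the picture: columns of its width, rows of its height, amid what is visible of it).
The state is a dict: "clock": time; "joint_positions": joint angles; "joint_vel": joint speeds; "joint_efforts": joint torques, N m; "eef_pos": TCP position; "tool_rot": TCP orientation; "contact_force": force on the tool from outside, world axes, zero at the start; "wrist_torque": the same for the moment, N m; "width": finger opening in mm.
Only numpy, scipy, OpenCV 4.12 (cv2) and the standard library are available. Lean on these libraries where they do the work, as an engineer would, in place of code of your own. Each camera call takes 0.05 s, during which the arm holds its last target. There are 200 camera calls.

## Task

Take apart the stack on the lab bench from the top down and put each thing in its own place, upright and released: the small brass weight in the recess of the small wooden block, the large weight in the recess of the large block, the covered porcelain dish on the middle of the balance pan, and the grey slide box flat inside the aluminium tray, lengthwise. Do not drop anything, and leave the beaker and the black vial where they stand.

Things in the scene. Friction and masses are not known exactly. Their poses are not given: they have to be found in the camera images.
- weight_small: Small brass weight: plain upright cylinder, 22 mm diameter, 32 mm tall, about 100 g. At the start it is the topmost thing of the stack. Origin at the centre of its underside, z up its axis.
- weight_large: Large brass weight: plain upright cylinder, 42 mm diameter, 30 mm tall, about 330 g. At the start it stands on the covered dish, under the small weight. Origin at the centre of its underside, z up its axis.
- dish: Covered white porcelain dish, one closed round piece with a flat top, 20 mm tall: its foot is 52 mm in diameter up to 6 mm, the cover above it (6 to 20 mm) 56 mm with straight sides to grip. About 120 g. At the start it lies on the slide box, under the two weights. Origin at the centre of its underside, z up its axis.
- slide_box: Closed grey plastic box for microscope slides, a plain block 95 mm long (its x), 60 mm wide (its y), 34 mm high, about 200 g, with a thin black seam and a flat top. It is the bottom of the stack, flat on the bench. Origin at the centre of its underside; grip it across its 60 mm width.
- block_large: Home of the large weight: square wooden block 85 x 85 mm, 18 mm high, with one round flat-bottomed recess in the middle of its top, 60 mm in diameter and 8 mm deep (floor at z = 10 mm), dark felt on the floor. Fixed. Around a standing weight there is room for the weight's play only, not for fingers: the fingertips should stay above the block's top, which is 8 mm above the weight's foot. Origin at the centre of the block's underside, z up.
- block_small: Home of the small weight: square wooden block 70 x 70 mm, 18 mm high, with one round flat-bottomed recess in the middle of its top, 38 mm in diameter and 8 mm deep (floor at z = 10 mm), dark felt on the floor. The large weight does not fit in. Fixed. Around a standing weight there is room for the weight's play only, not for fingers: the fingertips should stay above the block's top, which is 8 mm above the weight's foot. Origin at the centre of the block's underside, z up.
- balance_pan (a point): Centre of the top face of the balance's round steel pan: pan flat and rimless, 100 mm in diameter, its top 42 mm above the bench, this point on it, z up. The compact white balance under it is fixed, does not give, 145 x 118 mm and 34 mm high, its display and keys on the side towards the robot, reaching 87 mm from the pan's centre.
- tray: Shallow open aluminium tray for the slide box: outside 123 mm (its x) by 88 mm (its y), 13 mm high, walls 4 mm, inner floor 115 x 80 mm at z = 4 mm, so the rim stands 9 mm above the floor. Fixed. Origin at the centre of its underside. The box lies in it lengthwise, along the tray's x (either way round); keep the fingertips above the rim.
- beaker: Bystander: empty glass beaker, 68 mm in diameter, 85 mm tall, loose, standing near the middle front of the bench. Origin at the centre of its underside.
- vial: Bystander: small black plastic vial with a grey cap, 31 mm in diameter, 50 mm tall, loose, standing among the places, left of the middle. Origin at the centre of its underside.
Mind the look-alikes: they are no part of the job. Leave any purple look-alike of the slide_box alone.

How it is judged:
By the outcome, as a careful person would: the job done as asked, in the order asked, and still so for the second after the job is handed in, with the robot touching nothing.
It also fails if it takes over 122 s, if anything falls off the work surface, if the arm or the gripper's body presses on something with over 40 N, if the wrist force passes 120 N, or if a joint passes its speed limit or range.

## Working session

There is one attempt and no reset: what is moved stays moved. The work goes in short steps, Python scripts to look and compute and a tool call to move; the robot and the scene stay as the last step left them, time stands still between calls to the robot, and variables do not carry over. Pictures are saved under pics/ and viewed, about 12 in all and at most 16, crops included, and the job is handed in when it is done.

Besides the shell and the picture viewer there is one more tool, called after "Call:" by a JSON object that holds its "method" and its "body". send_rows: Moves the arm, as the interface text tells. Its arguments: {"type":"object","properties":{"motion":{"type":"array","items":{"type":"array","items":{"type":"array","items":{"type":"number"}}}},"force":{"type":"number"}},"required":["motion"]}

```bash
mkdir -p pics
cat > h.py <<'E'
import numpy as np, cv2
from bench import *
def px2w(cam,u,v,d):
    p=camera_params(cam); f=200/np.tan(np.radians(p["fovy"])/2)
    c=np.array([(u-p["cx"])/f*d,(v-p["cy"])/f*d,d*np.ones_like(d)])
    if "view" in p: M=np.linalg.inv(np.array(p["view"]))
    else:
        s=observe(); T=np.eye(4); T[:3,:3]=np.array(s["tool_rot"]); T[:3,3]=s["eef_pos"]; M=T@np.array(p["mount"])
    return (M[:3,:3]@c.reshape(3,-1)+M[:3,3:4])
def cloud(cam,depth):
    v,u=np.mgrid[0:400,0:640].astype(float)
    return px2w(cam,u.ravel(),v.ravel(),depth.ravel().astype(float)).T.reshape(400,640,3)
def save(img,n): cv2.imwrite(f"pics/{n}.png",img[:,:,::-1])
E
python3 - <<'E'
from h import *
s=observe(); print({k:np.round(v,3).tolist() for k,v in s.items()}); print(grip_point_offset if not callable(grip_point_offset) else grip_point_offset())
for cam in ["top","scene"]:
    im,d=grab_frame(cam); save(im,cam+"0"); np.save(cam+"0.npy",d)
    P=cloud(cam,d)
    for n in ["weight_small","weight_large","dish","slide_box","block_large","block_small","balance_pan","tray","beaker","vial"]:
        for r in regions_of(n,cam)[:3]:
            m=r["pixels"]&(d>0); q=P[m]
            if len(q)==0: continue
            zt=np.percentile(q[:,2],95); t=q[q[:,2]>zt-6]
            (c,wh,a)=cv2.minAreaRect(t[:,:2].astype(np.float32))
            print(cam,n,round(r["conf"],2),np.round(np.array(r["xy"])*[640,400]),len(q),"med",np.round(np.median(q,0)),"top z",round(zt,1),"rect",np.round(c,1),np.round(wh,1),round(a,1))
E
```

```text
{'clock': 0.0, 'joint_positions': [-1.388, 0.381, 1.298, -0.0, 1.464, -0.215], 'joint_vel': [-0.001, 0.0, 0.0, 0.001, 0.0, 0.001], 'joint_efforts': [0.0, -43.793, -22.456, 0.071, 0.035, -0.0], 'eef_pos': [213.015, -506.754, 238.126], 'tool_rot': [[0.922, 0.387, -0.0], [0.387, -0.922, 0.001], [0.0, -0.001, -1.0]], 'contact_force': [0.601, 0.154, 0.694], 'wrist_torque': [-0.053, -0.065, 0.039], 'width': 87.806}
18.700000000000003
top weight_small 0.65 [339.  93.] 109 med [634.  -9. 113.] top z 117.0 rect [638.   -9.1] [16.1 19.3] 90.0
top weight_large 0.2 [225. 106.] 1426 med [632. 240.  15.] top z 19.0 rect [632.1 240.1] [84.3 84.7] 77.4
top dish 0.58 [340. 107.] 208 med [623. -19.  52.] top z 56.2 rect [631.6 -10.3] [41.6 54.9] 12.1
top slide_box 0.86 [334. 114.] 644 med [613. -11.  32.] top z 35.8 rect [636.3 -10.6] [58.7 96.4] 66.2
top slide_box 0.59 [200. 287.] 1449 med [228. 275.  32.] top z 35.2 rect [227.  278.4] [61.  94.4] 79.1
top slide_box 0.56 [440. 279.] 77 med [ 256. -233.   31.] top z 35.6 rect [ 274.6 -179.6] [141.1  11.2] 70.2
top block_large 0.77 [225. 105.] 1519 med
[... 1052 characters left out ...]
3 med [ 625. -237.   18.] top z 21.7 rect [ 623.4 -239.1] [72.2 70. ] 74.9
scene balance_pan 0.55 [223. 162.] 3072 med [ 416. -233.   37.] top z 45.0 rect [ 397.6 -245.2] [128.1  99. ] 15.2
scene tray 0.76 [437. 240.] 2418 med [439. 249.   5.] top z 14.4 rect [437.4 247.7] [126.7  88.3] 2.3
scene beaker 0.96 [315. 191.] 1210 med [435. -11.  56.] top z 85.9 rect [440.1 -11. ] [65.9 64.3] 18.3
scene beaker 0.63 [279. 295.] 1030 med [662.  -2.  34.] top z 37.1 rect [637.5 -10. ] [59.9 96.6] 65.6
scene beaker 0.53 [277. 266.] 217 med [643.  -6. 115.] top z 118.6 rect [640.   -7.3] [19.8 20.5] 73.3
scene vial 0.54 [369. 242.] 302 med [509. 121.  49.] top z 53.0 rect [501.7 120.6] [27.6 28.8] 83.5
```

View pics/top0.png

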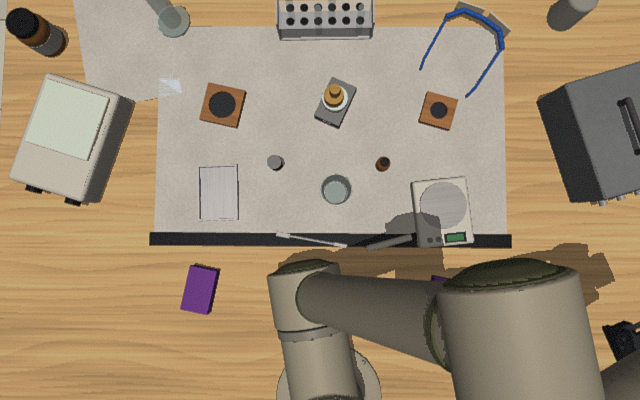

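View pics/scene0.png

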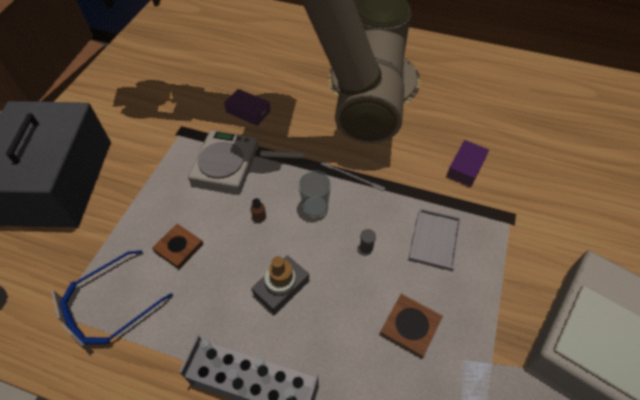

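Run:
```python
from h import *
for cam in ["top","scene"]:
    P=cloud(cam,np.load(cam+"0.npy")); 
    # pan: disc fit near z 42
    def sel(x,y,r,z0,z1):
        m=(np.hypot(P[...,0]-x,P[...,1]-y)<r)&(P[...,2]>z0)&(P[...,2]<z1); return P[m]
    for nm,a in {"pan":(400,-240,75,38.5,47),"small":(640,-8,22,105,125),"large":(640,-8,35,80,91),"bs":(624,-239,60,14,24),"stack_dish":(640,-8,45,50,58)}.items():
        q=sel(*a)
        if len(q)<10: print(cam,nm,len(q)); continue
        c,r=cv2.minEnclosingCircle(q[:,:2].astype(np.float32)); R=cv2.minAreaRect(q[:,:2].astype(np.float32))
        print(cam,nm,len(q),"z",np.round(np.median(q[:,2]),1),"circ",np.round(c,1),round(r,1),"rect",np.round(R[0],1),np.round(R[1],1),round(R[2],1))
    # benches at z
    q=sel(520,-120,30,-10,10); print(cam,"bench z",np.median(q[:,2]))
    # recess floor
    for n,x,y in [("bl",632,240),("bs",624,-239)]:
        q=sel(x,y,30,5,15.5)
        if len(q)>10:
            c,r=cv2.minEnclosingCircle(q[:,:2].astype(np.float32)); print(cam,n,"floor",len(q),np.round(c,1),round(r,1),np.median(q[:,2]))
```

```text
top pan 1499 z 40.9 circ [ 396.8 -247.6] 65.3 rect [ 399.6 -240.6] [ 98.6 121.7] 87.6
top small 98 z 113.9 circ [638.6  -8.4] 10.7 rect [638.8  -8.2] [20.9 18.2] 0.5
top large 188 z 82.7 circ [637.4  -6.2] 21.0 rect [636.3  -6.1] [40.6 38.4] 79.7
top bs 732 z 16.8 circ [ 622.3 -238.2] 48.4 rect [ 622.3 -238.9] [70.7 70.8] 73.8
top stack_dish 155 z 52.9 circ [638.4  -8.8] 27.9 rect [635.5  -9.6] [49.1 54.9] 15.5
top bench z -0.5944821828495606
top bl floor 507 [632.1 240.3] 29.8 9.289105487025836
top bs floor 308 [ 623.7 -238.4] 29.3 10.27386831410405
scene pan 1293 z 43.3 circ [ 396.2 -240.1] 69.3 rect [ 398.2 -245.1] [130.5  99. ] 15.3
scene small 147 z 116.5 circ [639.4  -8.9] 11.7 rect [640.   -8.3] [21.4 20.3] 67.2
scene large 254 z 84.8 circ [637.6  -6.5] 21.0 rect [639.3  -5.3] [36.7 40.5] 36.7
scene bs 944 z 19.2 circ [ 622.5 -239.5] 49.3 rect [ 622.7 -239.2] [73.2 70.6] 74.3
scene stack_dish 236 z 55.0 circ [639.6  -9.3] 27.9 rect [644.7  -7.8] [43.9 55.2] 15.2
scene bench z 2.0648199483874805
scene bl floor 801 [631.8 240.3] 29.6 11.396220636783369
scene bs floor 224 [ 620.6 -241.8] 18.5 11.831644988915855
```

Call:
{"method": "send_rows", "body": {"motion": [[[0,0,-15,0,0,5.7,1],[0,0,-15,0,0,5.7,1],[0,0,-15,0,0,5.7,1],[0,0,-15,0,0,5.7,1]]], "force": 25}}

```text
clock: 1.43
eef_pos: [212.8, -505.9, 297.5]
tool_rot: [[1.0, -0.014, -0.001], [-0.014, -1.0, 0.008], [-0.002, -0.008, -1.0]]
contact_force: [-0.2, -0.4, -0.3]
width: 88.3
```

Call:
{"method": "send_rows", "body": {"motion": [[[20,-33,0,0,0,0,1],[20,-33,0,0,0,0,1],[20,-33,0,0,0,0,1],[20,-33,0,0,0,0,1],[20,-33,0,0,0,0,1]]]}}

```text
clock: 1.85
eef_pos: [316.2, -343.6, 299.9]
tool_rot: [[1.0, -0.032, -0.001], [-0.032, -1.0, 0.001], [-0.001, -0.001, -1.0]]
contact_force: [0.8, 0.1, 0.4]
width: 88.2
```

Call:
{"method": "send_rows", "body": {"motion": [[[20,-33,0,0,0,0,1],[20,-33,0,0,0,0,1],[20,-33,0,0,0,0,1],[0,0,0,0,0,0,1]]]}}

```text
clock: 2.18
eef_pos: [383.1, -236.4, 301.0]
tool_rot: [[1.0, -0.027, 0.002], [-0.027, -1.0, 0.001], [0.002, -0.001, -1.0]]
contact_force: [-0.6, 0.5, -0.6]
width: 87.8
```

Run:
```python
from h import *
p=camera_params("wrist"); print(np.round(p["mount"],3).tolist(),p["fovy"])
im,d=grab_frame("wrist"); save(im,"w1"); P=cloud("wrist",d)
q=P[(P[...,2]>38.5)&(P[...,2]<46)&(np.hypot(P[...,0]-397,P[...,1]+243)<90)]
print(len(q),np.percentile(q[:,2],[5,50,95]))
g=cv2.GaussianBlur(cv2.cvtColor(im,cv2.COLOR_RGB2GRAY),(5,5),1)
m=((P[...,2]>38.5)&(P[...,2]<46)).astype(np.uint8)
cs,_=cv2.findContours(m,cv2.RETR_EXTERNAL,cv2.CHAIN_APPROX_NONE)
for c in sorted(cs,key=cv2.contourArea)[-2:]:
    pts=np.array([P[v,u] for u,v in c[:,0]]); print(cv2.contourArea(c),cv2.minEnclosingCircle(pts[:,:2].astype(np.float32)),cv2.minAreaRect(pts[:,:2].astype(np.float32)))
    e=cv2.fitEllipse(pts[:,:2].astype(np.float32)); print(e)
```

```text
[[0.0, -0.961, -0.275, 71.867], [1.0, 0.0, -0.001, 1.29], [0.001, -0.275, 0.961, -145.456], [0.0, 0.0, 0.0, 1.0]] 60.02135423781869
5829 [40.10923842 41.40258004 42.72254312]
446.5 ((482.644287109375, -514.0382080078125), 65.40231323242188) ((482.2572326660156, -512.8242797851562), (130.80255126953125, 3.248422861099243), 17.68507957458496)
((480.29681396484375, -513.7152709960938), (2.7384629249572754, 114.90753936767578), 107.53814697265625)
5727.0 ((411.62664794921875, -244.43734741210938), 49.985111236572266) ((411.89141845703125, -244.37750244140625), (98.69369506835938, 98.90145874023438), 25.5844783782959)
((411.8143310546875, -244.42974853515625), (98.31924438476562, 98.41190338134766), 0.5661859512329102)
```

View pics/w1.png

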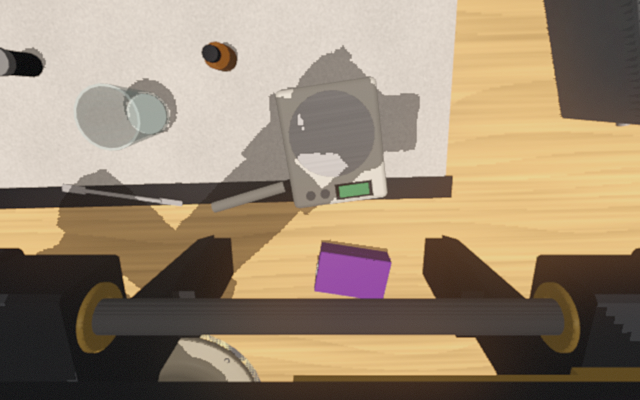

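Call:
{"method": "send_rows", "body": {"motion": [[[24,-26,0,0,0,0,1],[24,-26,0,0,0,0,1],[24,-26,0,0,0,0,1],[24,-26,0,0,0,0,1],[24,-26,0,0,0,0,1]]]}}

```text
clock: 2.65
eef_pos: [507.1, -116.4, 301.2]
tool_rot: [[0.999, -0.042, 0.001], [-0.042, -0.999, -0.004], [0.001, 0.004, -1.0]]
contact_force: [-0.0, -0.1, 0.1]
width: 88.5
```

Call:
{"method": "send_rows", "body": {"motion": [[[24,-26,0,0,0,0,1],[24,-26,0,0,0,0,1],[24,-26,0,0,0,0,1],[24,-26,0,0,0,0,1],[0,0,0,0,0,0,1]]]}}

```text
clock: 3.07
eef_pos: [614.7, -14.5, 298.8]
tool_rot: [[0.999, -0.045, -0.0], [-0.045, -0.999, -0.004], [0.0, 0.004, -1.0]]
contact_force: [1.0, 0.6, -0.2]
width: 88.3
```

```bash
cat > st.py <<'E'
from h import *
import sys
s=observe(); R=np.array(s["tool_rot"]); print("tcp",np.round(s["eef_pos"],1),"yaw",round(np.degrees(np.arctan2(R[1,0],R[0,0])),2),"tilt",np.round(np.degrees(R[:2,2]),2),"w",round(s["width"],1),"F",np.round(s["contact_force"],1),"t",round(s["clock"],2))
def seg(P,x,y,r,z0,z1):
    m=((P[...,2]>z0)&(P[...,2]<z1)&(np.hypot(P[...,0]-x,P[...,1]-y)<r)).astype(np.uint8); q=P[m>0]
    if len(q)<8: return "none %d"%len(q)
    q2=q[:,:2].astype(np.float32); c,rr=cv2.minEnclosingCircle(q2); R=cv2.minAreaRect(q2)
    return f"n{len(q)} z{np.median(q[:,2]):.1f} circ {np.round(c,1)} {rr:.1f} rect {np.round(R[0],1)} {np.round(R[1],1)} {R[2]:.1f}"
E
python3 - <<'E'
from st import *
im,d=grab_frame("wrist"); save(im,"w2"); P=cloud("wrist",d)
for n,a in {"small":(638,-8,25,107,125),"large":(638,-8,35,77,92),"dish":(638,-8,45,48,60),"box":(638,-8,70,28,40)}.items(): print(n,seg(P,*a))
E
```

```text
tcp [614.7 -14.5 298.8] yaw -2.58 tilt [-0.01 -0.25] w 88.3 F [ 1.   0.6 -0.2] t 3.07
small n417 z115.5 circ [639.6 -11.1] 10.9 rect [639.7 -11. ] [20.5 21.1] 1.3
large n806 z83.6 circ [637.8  -9.2] 20.9 rect [638.1  -8.9] [40.8 40.6] 87.9
dish n655 z53.7 circ [639.1 -12. ] 27.7 rect [641.6 -13.6] [55.  49.2] 55.5
box n2133 z33.6 circ [637.4 -13.4] 54.8 rect [637.1 -13.4] [60.1 94.9] 65.8
```

View pics/w2.png

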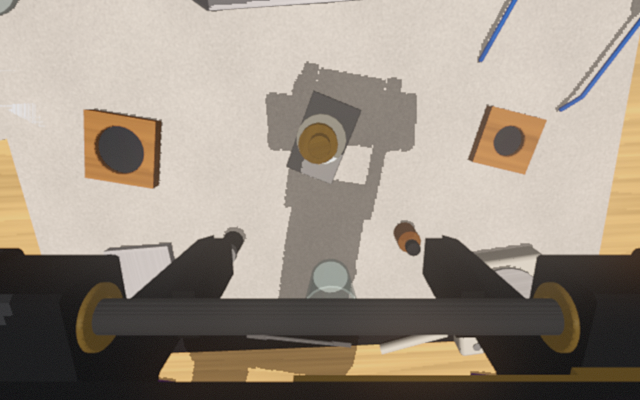

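Call:
{"method": "send_rows", "body": {"motion": [[[25,-4,15,0,0,-2.5,1],[0,0,40,0,0,0,1],[0,0,40,0,0,0,1],[0,0,40,0,0,0,1],[0,0,20,0,0,0,1]]]}}

```text
clock: 3.53
eef_pos: [642.1, -24.6, 145.5]
tool_rot: [[1.0, -0.007, 0.015], [-0.007, -1.0, -0.012], [0.015, 0.011, -1.0]]
contact_force: [0.8, 0.1, -0.7]
width: 88.4
```

Call:
{"method": "send_rows", "body": {"motion": [[[0,0,0,0,0,0,1]]]}}

```text
clock: 3.62
eef_pos: [639.9, -26.4, 141.2]
tool_rot: [[1.0, -0.009, 0.007], [-0.009, -1.0, -0.01], [0.008, 0.01, -1.0]]
contact_force: [0.1, -0.1, -0.6]
width: 88.1
```

Call:
{"method": "send_rows", "body": {"motion": [[[0,-16,5,0.5,-0.4,0,0.6],[0,0,0,0,0,0,0.4],[0,0,0,0,0,0,0.4]]]}}

```text
clock: 3.87
eef_pos: [640.1, -13.0, 138.2]
tool_rot: [[1.0, -0.013, 0.002], [-0.013, -1.0, -0.001], [0.002, 0.001, -1.0]]
contact_force: [0.5, -0.3, 0.4]
width: 70.7
```

Run:
```python
from st import *
im,d=grab_frame("wrist"); save(im,"w3"); P=cloud("wrist",d)
for n,a in {"small":(638,-8,25,107,125),"large":(638,-8,35,77,92)}.items(): print(n,seg(P,*a))
```

```text
tcp [640.1 -13.  138.2] yaw -0.75 tilt [ 0.09 -0.08] w 70.7 F [ 0.5 -0.3  0.4] t 3.87
small n1398 z115.6 circ [641.3  -8.9] 11.0 rect [641.3  -9.1] [21.4 21.2] 28.3
large n1932 z83.7 circ [639.6  -7.1] 21.0 rect [641.6  -6.9] [37.6 41.2] 4.3
```

View pics/w3.png

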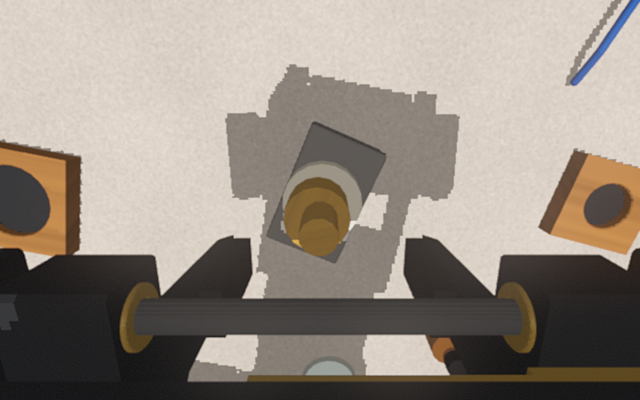

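Call:
{"method": "send_rows", "body": {"motion": [[[0.5,-4,15,0,0,0,0.0],[0,0,14,0,0,0,-0.1],[0,0,10,0,0,0,-0.1],[0,0,0,0,0,0,-0.1]]]}}

```text
clock: 4.25
eef_pos: [643.7, -9.3, 105.0]
tool_rot: [[1.0, -0.012, 0.014], [-0.012, -1.0, -0.004], [0.015, 0.004, -1.0]]
contact_force: [0.4, -0.3, -0.1]
width: 40.8
```

Call:
{"method": "send_rows", "body": {"motion": [[[-2.5,0,5,0.2,-0.7,0,-0.1],[0,0,4,0,0,0,-0.1],[0,0,0,0,0,0,-0.1]]]}}

```text
clock: 4.5
eef_pos: [642.1, -9.6, 97.8]
tool_rot: [[1.0, -0.012, 0.005], [-0.012, -1.0, -0.001], [0.005, 0.001, -1.0]]
contact_force: [-0.8, 0.9, 0.6]
width: 39.5
```

Call:
{"method": "send_rows", "body": {"motion": [[[-1,0,1.5,0,-0.3,0,-0.3],[0,0,0,0,0,0,-0.6],[0,0,0,0,0,0,-1],[0,0,0,0,0,0,-1],[0,0,0,0,0,0,-1]]], "force": 15}}

```text
clock: 4.92
eef_pos: [641.5, -9.8, 97.4]
tool_rot: [[1.0, -0.012, 0.001], [-0.012, -1.0, -0.001], [0.001, 0.001, -1.0]]
contact_force: [-0.3, -0.5, -0.5]
width: 20.8
```

Call:
{"method": "send_rows", "body": {"motion": [[[0,0,0,0,0,0,-1],[0,0,-3,0,0,0,-1],[0,0,-10,0,0,0,-1],[0,0,0,0,0,0,-1]]]}}

```text
clock: 5.25
eef_pos: [641.4, -9.7, 111.4]
tool_rot: [[1.0, -0.012, 0.0], [-0.012, -1.0, -0.001], [0.0, 0.001, -1.0]]
contact_force: [0.5, -1.1, -0.3]
width: 19.8
```

Call:
{"method": "send_rows", "body": {"motion": [[[0,0,-20,0,0,0,-1],[0,0,-25,0,0,0,-1],[0,0,-15,0,0,0,-1],[-3,25,0,0,0,0,-1],[-3,30,0,0,0,0,-1]]]}}

```text
clock: 5.67
eef_pos: [634.9, -61.0, 176.1]
tool_rot: [[1.0, -0.005, 0.002], [-0.005, -1.0, -0.0], [0.002, 0.0, -1.0]]
contact_force: [0.4, -0.3, -1.3]
width: 20.6
```

Call:
{"method": "send_rows", "body": {"motion": [[[-3,30,0,0,0,0,-1],[-3,30,0,0,0,0,-1],[-3,30,0,0,0,0,-1],[-3,30,0,0,0,0,-1],[0,0,0,0,0,0,-1]]]}}

```text
clock: 6.08
eef_pos: [621.3, -189.8, 179.6]
tool_rot: [[1.0, -0.006, 0.006], [-0.006, -1.0, -0.004], [0.007, 0.004, -1.0]]
contact_force: [-0.3, -0.1, -0.8]
width: 20.6
```

Run:
```python
from st import *
im,d=grab_frame("wrist"); save(im,"w4"); P=cloud("wrist",d)
print("blk",seg(P,623,-239,60,15,22)); print("floor",seg(P,623,-239,26,6,13.5))
print("stack large",seg(P,639,-8,35,77,92))
```

```text
tcp [ 621.3 -189.8  179.6] yaw -0.36 tilt [ 0.37 -0.21] w 20.6 F [-0.3 -0.1 -0.8] t 6.08
blk n4525 z17.5 circ [ 624.5 -237.5] 48.8 rect [ 624.3 -237.7] [70.4 70.3] 73.9
floor n1256 z10.1 circ [ 623.9 -238. ] 19.0 rect [ 623.7 -238.2] [36.8 36.8] 87.0
stack large n2910 z83.9 circ [639.2  -5.1] 21.7 rect [639.4  -5.2] [41.6 41.7] 50.5
```

View pics/w4.png

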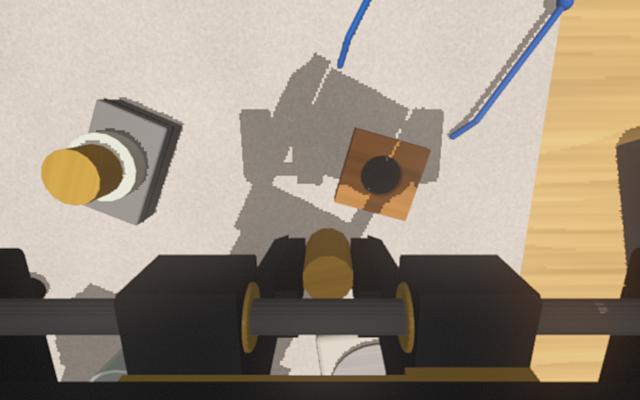

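Call:
{"method": "send_rows", "body": {"motion": [[[2,25,0,0.2,-0.3,0,-1],[0,23,0,0,0,0,-1],[0,0,25,0,0,0,-1],[0,0,30,0,0,0,-1],[0,0,0,0,0,0,-1]]]}}

```text
clock: 6.55
eef_pos: [625.0, -233.6, 126.3]
tool_rot: [[1.0, -0.003, 0.006], [-0.003, -1.0, 0.0], [0.006, -0.0, -1.0]]
contact_force: [-1.0, 0.1, -2.0]
width: 20.5
```

Call:
{"method": "send_rows", "body": {"motion": [[[0,0,25,0,0,0,-1],[0,0,25,0,0,0,-1],[0,0,15,0,0,0,-1],[0,0,0,0,0,0,-1]]]}}

```text
clock: 6.88
eef_pos: [628.1, -229.8, 64.4]
tool_rot: [[1.0, 0.001, 0.01], [0.001, -1.0, -0.001], [0.01, 0.001, -1.0]]
contact_force: [-0.8, 0.9, -2.3]
width: 20.4
```

Call:
{"method": "send_rows", "body": {"motion": [[[-5,8.5,5,0,-0.6,0,-1],[0,0,10,0,0,0,-1],[0,0,8,0,0,0,-1],[0,0,0,0,0,0,-1]]]}}

```text
clock: 7.22
eef_pos: [625.1, -238.1, 45.1]
tool_rot: [[1.0, 0.004, 0.004], [0.004, -1.0, -0.004], [0.004, 0.004, -1.0]]
contact_force: [0.4, -0.7, -1.3]
width: 20.8
```

Run:
```python
from st import *
im,d=grab_frame("wrist"); save(im,"w5"); P=cloud("wrist",d)
s=observe();p=np.array(s["eef_pos"])
print("held",seg(P,p[0],p[1],14,p[2]+5,p[2]+30)); print("blk",seg(P,623,-239,60,15,20));
```

```text
tcp [ 625.1 -238.1   45.1] yaw 0.21 tilt [ 0.26 -0.25] w 20.8 F [ 0.4 -0.7 -1.3] t 7.22
held n2824 z64.0 circ [ 626.5 -239. ] 13.8 rect [ 626.1 -239.2] [23.4 20.3] 89.8
blk n7109 z18.3 circ [ 628.9 -241.8] 46.2 rect [ 624.4 -240.5] [70.3 70.4] 74.0
```

Call:
{"method": "send_rows", "body": {"motion": [[[-2,1,6,0.2,-0.3,0,-1],[0,0,5,0,0,0,-1],[0,0,4,0,0,0,-1],[0,0,0,0,0,0,-1]]]}}

```text
clock: 7.6
eef_pos: [623.9, -239.7, 31.1]
tool_rot: [[1.0, 0.004, 0.002], [0.004, -1.0, -0.002], [0.002, 0.002, -1.0]]
contact_force: [0.6, -0.0, -1.6]
width: 20.3
```

Call:
{"method": "send_rows", "body": {"motion": [[[0,0,4,0,0,0,-1],[0,0,2.5,0,0,0,-1],[0,0,0,0,0,0,-1]]]}}

```text
clock: 7.85
eef_pos: [624.0, -239.7, 23.9]
tool_rot: [[1.0, 0.004, 0.002], [0.004, -1.0, -0.002], [0.002, 0.002, -1.0]]
contact_force: [-0.3, 0.2, -1.0]
width: 20.5
```

Call:
{"method": "send_rows", "body": {"motion": [[[0,0,1,0,0,0,-1],[0,0,0,0,0,0,-1]]]}}

```text
clock: 8.02
eef_pos: [624.3, -239.8, 23.4]
tool_rot: [[1.0, 0.004, 0.003], [0.004, -1.0, -0.003], [0.003, 0.003, -1.0]]
contact_force: [0.8, -0.5, -0.3]
width: 20.5
```

Call:
{"method": "send_rows", "body": {"motion": [[[0,0,1.2,0,0,0,-1],[0,0,0,0,0,0,-1],[0,0,0,0,0,0,-1]]]}}

```text
clock: 8.27
eef_pos: [624.8, -240.0, 23.7]
tool_rot: [[1.0, 0.004, 0.005], [0.004, -1.0, -0.004], [0.005, 0.004, -1.0]]
contact_force: [1.0, 0.5, -1.4]
width: 20.6
```

Call:
{"method": "send_rows", "body": {"motion": [[[-0.5,0,2.5,0.2,-0.3,0,-1],[0,0,0,0,0,0,-1]]]}}

```text
clock: 8.43
eef_pos: [625.3, -240.1, 23.3]
tool_rot: [[1.0, 0.004, 0.003], [0.004, -1.0, -0.001], [0.003, 0.001, -1.0]]
contact_force: [-0.6, -0.4, -0.0]
width: 20.4
```

Run:
```python
from st import *
im,d=grab_frame("wrist"); P=cloud("wrist",d)
s=observe();p=np.array(s["eef_pos"])
m=(np.hypot(P[...,0]-p[0],P[...,1]-p[1])<9)&(P[...,2]>20)
q=P[m]; print(len(q),np.percentile(q[:,2],[2,25,50,75,98]))
im,d=grab_frame("scene"); P=cloud("scene",d); save(cv2.resize(im[200:300,120:280],None,fx=5,fy=5,interpolation=cv2.INTER_CUBIC),"s5")
```

```text
tcp [ 625.3 -240.1   23.3] yaw 0.23 tilt [ 0.15 -0.08] w 20.4 F [-0.6 -0.4 -0. ] t 8.43
1366 [40.63210197 41.4074337  41.83312862 42.19794581 43.00538004]
```

View pics/s5.png

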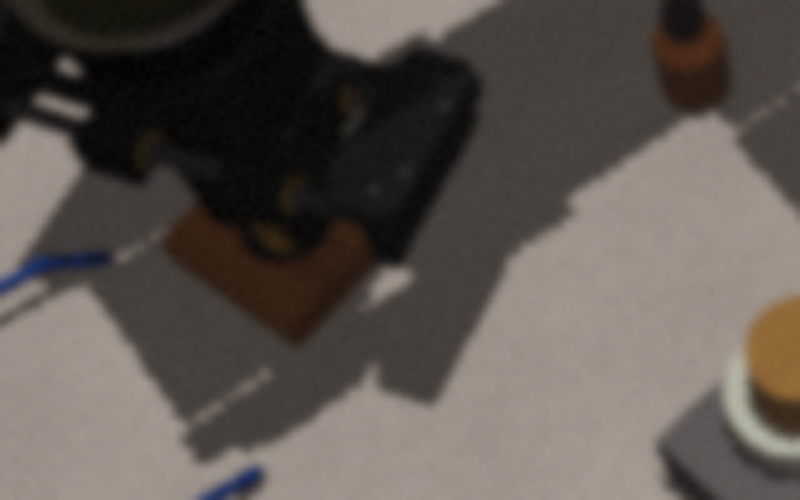

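Call:
{"method": "send_rows", "body": {"motion": [[[0,0,0,0,0,0,-0.3],[0,0,0,0,0,0,-0.1],[0,0,0,0,0,0,0],[0,0,-12,0,0,0,0],[0,0,-30,0,0,0,0.3]]]}}

```text
clock: 8.95
eef_pos: [622.3, -238.7, 59.4]
tool_rot: [[1.0, 0.004, -0.009], [0.004, -1.0, 0.005], [-0.009, -0.005, -1.0]]
contact_force: [-0.0, 0.4, 0.8]
width: 48.6
```

Call:
{"method": "send_rows", "body": {"motion": [[[0,0,-35,0,0,0,0.6],[0,0,-35,0,0,0,0.6],[0,0,-30,0,0,0,0.6],[2,-25,0,0,0,0,0.6],[2,-30,0,0,0,0,0.6]]]}}

```text
clock: 9.37
eef_pos: [627.3, -188.5, 173.4]
tool_rot: [[1.0, -0.003, -0.001], [-0.003, -1.0, -0.001], [-0.001, 0.001, -1.0]]
contact_force: [-0.3, 0.1, -0.3]
width: 70.4
```

Run:
```python
from st import *
im,d=grab_frame("wrist"); P=cloud("wrist",d); save(im,"w6")
print("small",seg(P,623,-239,18,32,50)); print("blk",seg(P,623,-239,60,15,22)); print("large",seg(P,639,-7,35,77,92))
```

```text
tcp [ 627.3 -188.5  173.4] yaw -0.16 tilt [-0.04 -0.03] w 70.4 F [-0.3  0.1 -0.3] t 9.37
small n584 z42.4 circ [ 625.9 -235.1] 10.9 rect [ 626.  -235.1] [21.1 21.1] 66.7
blk n4695 z18.6 circ [ 625.1 -234.3] 49.2 rect [ 625.1 -234.5] [70.5 70.5] 74.3
large n3044 z85.1 circ [639.4  -1.8] 21.9 rect [639.5  -1.9] [41.2 42. ] 34.4
```

Call:
{"method": "send_rows", "body": {"motion": [[[2,-28,0,0,0,0,0.6],[2,-30,0,0,0,0,0.6],[2,-30,0,0,0,0,0.4],[2,-30,0,0,0,0,0.4],[2,-30,0,0,0,0,0.4]]]}}

```text
clock: 9.83
eef_pos: [637.7, -32.7, 179.4]
tool_rot: [[1.0, -0.003, 0.005], [-0.003, -1.0, -0.002], [0.005, 0.002, -1.0]]
contact_force: [-0.6, -0.5, 0.5]
width: 61.4
```

Call:
{"method": "send_rows", "body": {"motion": [[[1,-20,10,0,0,0,0.4],[0,0,20,0,0,0,0.4],[0,0,0,0,0,0,0.4],[0,0,0,0,0,0,0.4]]]}}

```text
clock: 10.17
eef_pos: [639.0, -4.8, 152.9]
tool_rot: [[1.0, 0.005, 0.009], [0.005, -1.0, -0.002], [0.009, 0.002, -1.0]]
contact_force: [0.5, 0.2, 0.3]
width: 61.5
```

Run:
```python
from st import *
im,d=grab_frame("wrist"); P=cloud("wrist",d); save(im,"w7")
print("large",seg(P,639,-7,35,77,92));print("dish",seg(P,639,-7,45,48,60))
```

```text
tcp [639.   -4.8 152.9] yaw 0.31 tilt [ 0.53 -0.1 ] w 61.5 F [0.5 0.2 0.3] t 10.17
large n3076 z83.3 circ [639.1  -7.6] 21.0 rect [639.3  -7.6] [41. 41.] 55.3
dish n1449 z53.3 circ [640.9 -10.7] 28.0 rect [647.2 -11.8] [55.  41.7] 77.8
```

Call:
{"method": "send_rows", "body": {"motion": [[[0,2.5,10,0.1,-0.5,0,0.4],[0,0,20,0,0,0,0.4],[0,0,15,0,0,0,0.4],[0,0,0,0,0,0,0.4]]]}}

```text
clock: 10.55
eef_pos: [640.5, -11.6, 109.1]
tool_rot: [[1.0, 0.001, 0.004], [0.001, -1.0, -0.001], [0.004, 0.001, -1.0]]
contact_force: [0.1, -0.9, -0.3]
width: 61.5
```

Call:
{"method": "send_rows", "body": {"motion": [[[-1.5,-4,8,0.1,-0.2,0,0.4],[0,0,10,0,0,0,0.4],[0,0,8,0,0,0,0.4],[0,0,0,0,0,0,0.4]]]}}

```text
clock: 10.88
eef_pos: [639.8, -9.5, 82.5]
tool_rot: [[1.0, -0.002, 0.002], [-0.002, -1.0, 0.0], [0.002, -0.0, -1.0]]
contact_force: [-0.2, 0.6, -0.5]
width: 61.7
```

Call:
{"method": "send_rows", "body": {"motion": [[[-0.5,-2,7,0,0,0,0.3],[0,0,7,0,0,0,0.2],[0,0,0,0,0,0,0.2]]]}}

```text
clock: 11.13
eef_pos: [639.6, -7.4, 67.7]
tool_rot: [[1.0, -0.002, 0.003], [-0.002, -1.0, -0.0], [0.003, 0.0, -1.0]]
contact_force: [-0.3, -0.5, -1.0]
width: 53.1
```

Call:
{"method": "send_rows", "body": {"motion": [[[0,0,1,0,-0.2,0,0],[0,0,0,0,0,0,-0.3],[0,0,0,0,0,0,-1],[0,0,0,0,0,0,-1],[0,0,0,0,0,0,-1]]], "force": 25}}

```text
clock: 11.55
eef_pos: [639.7, -7.2, 66.5]
tool_rot: [[1.0, -0.001, -0.001], [-0.001, -1.0, -0.0], [-0.001, 0.0, -1.0]]
contact_force: [-0.1, -0.3, -2.7]
width: 40.5
```

Call:
{"method": "send_rows", "body": {"motion": [[[0,0,0,0,0,0,-1],[0,0,-4,0,0,0,-1],[0,0,-8,0,0,0,-1],[0,0,0,0,0,0,-1]]]}}

```text
clock: 11.88
eef_pos: [639.2, -7.2, 79.0]
tool_rot: [[1.0, -0.001, -0.002], [-0.001, -1.0, 0.0], [-0.002, -0.0, -1.0]]
contact_force: [1.2, 0.2, -3.6]
width: 40.5
```

Call:
{"method": "send_rows", "body": {"motion": [[[0,0,-20,0,0,0,-1],[0,0,-25,0,0,0,-1],[0,0,-15,0,0,0,-1],[-1,-25,0,0,0,0,-1],[-1,-30,0,0,0,0,-1]]]}}

```text
clock: 12.3
eef_pos: [637.5, 44.0, 142.4]
tool_rot: [[1.0, -0.008, -0.003], [-0.008, -1.0, -0.001], [-0.003, 0.001, -1.0]]
contact_force: [0.0, 0.4, -3.8]
width: 40.2
```

Call:
{"method": "send_rows", "body": {"motion": [[[-1,-30,0,0,0,0,-1],[-1,-30,0,0,0,0,-1],[-1,-30,0,0,0,0,-1],[-1,-30,0,0,0,0,-1],[-1,-30,0,0,0,0,-1]]]}}

```text
clock: 12.72
eef_pos: [633.5, 199.1, 144.8]
tool_rot: [[1.0, -0.012, 0.0], [-0.012, -1.0, -0.001], [0.0, 0.001, -1.0]]
contact_force: [0.5, -0.5, -2.9]
width: 40.2
```

Call:
{"method": "send_rows", "body": {"motion": [[[0,-20,0,0,0,0,-1],[0,0,0,0,0,0,-1],[0,0,0,0,0,0,-1]]]}}

```text
clock: 12.97
eef_pos: [632.0, 226.6, 145.0]
tool_rot: [[1.0, -0.005, -0.0], [-0.005, -1.0, 0.0], [-0.0, -0.0, -1.0]]
contact_force: [0.7, -0.2, -2.2]
width: 40.2
```

Run:
```python
from st import *
im,d=grab_frame("wrist"); P=cloud("wrist",d); save(im,"w8")
p=observe()["eef_pos"]
print("held",seg(P,p[0],p[1],26,p[2]+14,p[2]+24))
print("blk",seg(P,632,240,70,15,22)); print("floor",seg(P,632,240,36,6,13.5))
```

```text
tcp [632.  226.6 145. ] yaw -0.28 tilt [-0.01  0.02] w 40.2 F [ 0.7 -0.2 -2.2] t 12.97
held n6418 z162.1 circ [636.1 226.3] 24.6 rect [637.3 226.3] [31.2 47.8] 0.4
blk n5359 z17.5 circ [635.  239.7] 59.5 rect [634.4 239.9] [85.2 85.7] 77.5
floor n3785 z10.2 circ [634.3 240. ] 30.0 rect [635.8 240.3] [55.2 59.9] 13.8
```

Call:
{"method": "send_rows", "body": {"motion": [[[1,-13,10,0,0,0,-1],[0,0,20,0,0,0,-1],[0,0,20,0,0,0,-1],[0,0,20,0,0,0,-1],[0,0,0,0,0,0,-1]]]}}

```text
clock: 13.43
eef_pos: [634.5, 237.4, 71.7]
tool_rot: [[1.0, -0.011, 0.002], [-0.011, -1.0, 0.001], [0.002, -0.001, -1.0]]
contact_force: [-0.9, -0.2, -4.2]
width: 40.7
```

Call:
{"method": "send_rows", "body": {"motion": [[[-1.5,-3,10,0,0,-0.5,-1],[0,0,12,0,0,0,-1],[0,0,6,0,0,0,-1],[0,0,0,0,0,0,-1]]]}}

```text
clock: 13.77
eef_pos: [634.0, 239.9, 41.9]
tool_rot: [[1.0, -0.004, 0.003], [-0.004, -1.0, 0.001], [0.003, -0.001, -1.0]]
contact_force: [-0.1, 0.3, -3.2]
width: 40.3
```

Call:
{"method": "send_rows", "body": {"motion": [[[-1,0,6,0,-0.2,0,-1],[0,0,5,0,0,0,-1],[0,0,3,0,0,0,-1],[0,0,0,0,0,0,-1]]]}}

```text
clock: 14.1
eef_pos: [633.8, 240.0, 28.0]
tool_rot: [[1.0, -0.005, 0.002], [-0.005, -1.0, 0.002], [0.002, -0.002, -1.0]]
contact_force: [0.1, -0.6, -3.3]
width: 40.5
```

Call:
{"method": "send_rows", "body": {"motion": [[[0,0,3,0,0,0,-1],[0,0,2,0,0,0,-1],[0,0,0,0,0,0,-1]]]}}

```text
clock: 14.35
eef_pos: [634.2, 240.0, 23.2]
tool_rot: [[1.0, -0.005, 0.003], [-0.005, -1.0, 0.002], [0.003, -0.002, -1.0]]
contact_force: [1.0, -0.6, -3.9]
width: 40.4
```

Call:
{"method": "send_rows", "body": {"motion": [[[-0.5,0,1.5,0,-0.1,0,-1],[0,0,0,0,0,0,-1]]]}}

```text
clock: 14.52
eef_pos: [634.5, 240.2, 22.8]
tool_rot: [[1.0, -0.005, 0.004], [-0.005, -1.0, 0.002], [0.004, -0.002, -1.0]]
contact_force: [-0.8, -0.5, -3.0]
width: 40.2
```

Call:
{"method": "send_rows", "body": {"motion": [[[-0.5,0,1,0,-0.1,0,-1],[0,0,0,0,0,0,-1]]]}}

```text
clock: 14.68
eef_pos: [634.5, 240.3, 22.6]
tool_rot: [[1.0, -0.004, 0.004], [-0.004, -1.0, 0.003], [0.004, -0.003, -1.0]]
contact_force: [-0.3, -0.4, -3.1]
width: 40.3
```

```bash
cat > top.py <<'E'
from st import *
im,d=grab_frame("wrist"); P=cloud("wrist",d)
p=observe()["eef_pos"]; r=float(sys.argv[1])
q=P[(np.hypot(P[...,0]-p[0],P[...,1]-p[1])<r)&(P[...,2]>p[2]+3)&(P[...,2]<p[2]+40)]; print(len(q),np.percentile(q[:,2],[2,25,50,75,98]))
E
python3 top.py 12
```

```text
tcp [634.5 240.3  22.6] yaw -0.25 tilt [0.24 0.15] w 40.3 F [-0.3 -0.4 -3.1] t 14.68
2250 [38.54780752 39.29733467 39.6321899  40.03148551 40.77335276]
```

Call:
{"method": "send_rows", "body": {"motion": [[[-0.5,0,1.5,0,-0.2,0,-1],[-0.3,0,1.5,0,0,0,-1],[0,0,0,0,0,0,-1]]]}}

```text
clock: 14.98
eef_pos: [634.7, 240.3, 22.9]
tool_rot: [[1.0, -0.004, 0.004], [-0.004, -1.0, 0.003], [0.004, -0.003, -1.0]]
contact_force: [-0.1, 0.3, -3.8]
width: 40.5
```

Call:
{"method": "send_rows", "body": {"motion": [[[0,0,3,0,0,0,-1],[0,0,0,0,0,0,-1]]]}}

```text
clock: 15.15
eef_pos: [635.3, 240.5, 22.8]
tool_rot: [[1.0, -0.004, 0.007], [-0.004, -1.0, 0.003], [0.007, -0.003, -1.0]]
contact_force: [0.1, 0.4, -3.7]
width: 40.5
```

Call:
{"method": "send_rows", "body": {"motion": [[[0,0,0,0,0,0,0.1],[0,0,0,0,0,0,0.25],[0,0,0,0,0,0,0.25],[0,0,-10,0,0,0,0.3],[0,0,-25,0,0,0,0.5]]]}}

```text
clock: 15.57
eef_pos: [633.0, 240.0, 53.7]
tool_rot: [[1.0, -0.004, -0.002], [-0.004, -1.0, 0.002], [-0.002, -0.002, -1.0]]
contact_force: [0.8, -0.0, -0.5]
width: 61.7
```

Call:
{"method": "send_rows", "body": {"motion": [[[0,0,-30,0,0,0,0.8],[0,0,-35,0,0,0,1],[0,0,-20,0,0,0,1],[0,20,0,0,0,6,1],[0,20,0,0,0,6,1]]]}}

```text
clock: 15.98
eef_pos: [631.9, 202.5, 149.9]
tool_rot: [[0.977, -0.212, 0.006], [-0.212, -0.977, 0.004], [0.005, -0.005, -1.0]]
contact_force: [0.4, 0.5, 0.1]
width: 88.1
```

Run:
```python
from st import *
im,d=grab_frame("wrist"); P=cloud("wrist",d); save(im,"w9")
print("large",seg(P,633,240,28,33,48)); print("blk",seg(P,632,240,70,15,22));print("dish",seg(P,639,-7,45,48,60));print("box",seg(P,638,-10,70,28,40))
```

```text
tcp [631.9 202.5 149.9] yaw -12.24 tilt [0.37 0.23] w 88.1 F [0.4 0.5 0.1] t 15.98
large n2225 z40.1 circ [635.5 236.1] 20.9 rect [635.7 236. ] [40.8 41. ] 78.7
blk n6365 z18.1 circ [635.5 236.6] 59.7 rect [635.1 236.8] [85.3 85.7] 76.9
dish n3982 z54.0 circ [639.  -12.2] 28.0 rect [639.3  -3.2] [37.5 55.5] 90.0
box n5183 z33.9 circ [637.1 -14.3] 55.1 rect [637.2 -14.1] [61.1 95.7] 65.8
```

View pics/w9.png

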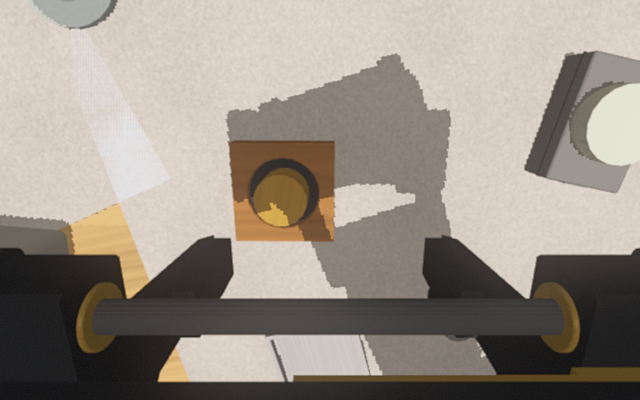

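Call:
{"method": "send_rows", "body": {"motion": [[[0,0,0,0,0,6,1],[0,0,0,0,0,5.5,1],[15,32,0,0,0,0,1],[15,32,0,0,0,0,1],[15,32,0,0,0,0,1]]]}}

```text
clock: 16.45
eef_pos: [632.4, 95.2, 153.5]
tool_rot: [[0.911, -0.413, 0.01], [-0.413, -0.911, 0.005], [0.007, -0.009, -1.0]]
contact_force: [0.2, -0.3, 0.1]
width: 87.9
```

Call:
{"method": "send_rows", "body": {"motion": [[[15,30,0,0,0,0,0.7],[15,30,0,0,0,0,0.7],[10,15,0,0,0,0,0.7],[0,0,0,0,0,0,0.7],[0,0,0,0,0,0,0.7]]]}}

```text
clock: 16.87
eef_pos: [637.9, 0.7, 155.3]
tool_rot: [[0.91, -0.415, 0.012], [-0.415, -0.91, 0.004], [0.009, -0.009, -1.0]]
contact_force: [0.1, 0.1, 0.4]
width: 75.1
```

Run:
```python
from st import *
im,d=grab_frame("wrist"); P=cloud("wrist",d); save(im,"w10")
print("dish",seg(P,639,-9,45,48,60));print("box",seg(P,638,-10,70,28,40))
```

```text
tcp [637.9   0.7 155.3] yaw -24.5 tilt [0.67 0.24] w 75.1 F [0.1 0.1 0.4] t 16.87
dish n4309 z53.6 circ [640.8 -10.2] 28.0 rect [641.   -9.9] [55.2 55. ] 78.9
box n4318 z33.5 circ [638.9 -11.4] 55.1 rect [638.8 -11.2] [60.1 95.2] 65.9
```

Call:
{"method": "send_rows", "body": {"motion": [[[6,8.5,10,-0.5,-0.5,0,0.7],[0,0,20,0,0,0,0.7],[0,0,20,0,0,0,0.7],[0,0,10,0,0,0,0.7],[0,0,0,0,0,0,0.7]]]}}

```text
clock: 17.33
eef_pos: [640.6, -5.3, 92.3]
tool_rot: [[0.913, -0.407, -0.0], [-0.407, -0.913, -0.001], [0.0, 0.001, -1.0]]
contact_force: [-0.5, 0.3, 0.0]
width: 75.2
```

Call:
{"method": "send_rows", "body": {"motion": [[[1,4,8,0,0,0,0.7],[0,0,14,0,0,0,0.7],[0,0,10,0,0,0,0.7],[0,0,0,0,0,0,0.7]]]}}

```text
clock: 17.67
eef_pos: [640.6, -8.6, 59.4]
tool_rot: [[0.915, -0.404, 0.001], [-0.404, -0.915, -0.002], [0.002, 0.001, -1.0]]
contact_force: [-0.3, 0.3, -0.2]
width: 74.8
```

Call:
{"method": "send_rows", "body": {"motion": [[[0,1,7,0,0,0,0.7],[0,0,6,0,0,0,0.6],[0,0,3,0,0,0,0.5],[0,0,0,0,0,0,0.5]]]}}

```text
clock: 18.0
eef_pos: [641.0, -9.8, 43.3]
tool_rot: [[0.915, -0.403, 0.003], [-0.403, -0.915, -0.002], [0.004, 0.001, -1.0]]
contact_force: [-0.1, -0.6, 0.2]
width: 66.0
```

Call:
{"method": "send_rows", "body": {"motion": [[[-0.5,0,1.5,0,-0.2,0,0.3],[0,0,0,0,0,0,0],[0,0,0,0,0,0,-0.5],[0,0,0,0,0,0,-0.5],[0,0,0,0,0,0,-0.5]]], "force": 20}}

```text
clock: 18.42
eef_pos: [640.8, -9.7, 42.4]
tool_rot: [[0.915, -0.403, 0.001], [-0.403, -0.915, -0.001], [0.001, 0.001, -1.0]]
contact_force: [0.1, 0.1, -1.3]
width: 55.6
```

Call:
{"method": "send_rows", "body": {"motion": [[[0,0,0,0,0,0,-0.5],[0,0,-4,0,0,0,-0.5],[0,0,-8,0,0,0,-0.5],[0,0,0,0,0,0,-0.5]]]}}

```text
clock: 18.75
eef_pos: [640.8, -9.7, 55.5]
tool_rot: [[0.915, -0.403, 0.0], [-0.403, -0.915, -0.001], [0.001, 0.001, -1.0]]
contact_force: [0.1, -0.3, -0.4]
width: 55.2
```

Run:
```python
from st import *
im,d=grab_frame("wrist"); P=cloud("wrist",d); save(im,"w11")
z=observe()["eef_pos"][2]
print("dish",seg(P,641,-10,45,z+7,z+16));print("box",seg(P,638,-10,70,28,40))
```

```text
tcp [640.8  -9.7  55.5] yaw -23.79 tilt [ 0.02 -0.06] w 55.2 F [ 0.1 -0.3 -0.4] t 18.75
dish n10780 z66.5 circ [651. -15.] 41.7 rect [647.3 -13.3] [83.5 41.7] 66.1
box n7184 z32.8 circ [644.6 -14.7] 49.7 rect [645.1 -14.4] [60.2 81. ] 65.8
```

View pics/w11.png

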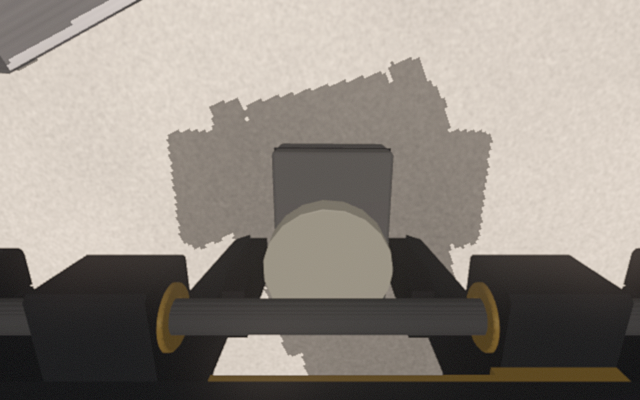

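Call:
{"method": "send_rows", "body": {"motion": [[[0,0,-25,0,0,0,-0.5],[0,0,-30,0,0,0,-0.5],[0,0,-20,0,0,0,-0.5],[-9,24,0,0,0,0,-0.5],[-11,30,0,0,0,0,-0.5]]]}}

```text
clock: 19.22
eef_pos: [601.4, -48.5, 132.5]
tool_rot: [[0.917, -0.399, -0.0], [-0.399, -0.917, -0.0], [-0.0, 0.001, -1.0]]
contact_force: [1.1, -0.8, -2.3]
width: 55.5
```

Call:
{"method": "send_rows", "body": {"motion": [[[-12,30,0,0,0,0,-0.5],[-12,30,0,0,0,0,-0.5],[-12,30,0,0,0,0,-0.5],[-12,30,0,0,0,0,-0.5],[-12,30,0,0,0,0,-0.5]]]}}

```text
clock: 19.63
eef_pos: [481.9, -165.4, 134.2]
tool_rot: [[0.919, -0.395, 0.004], [-0.395, -0.919, -0.002], [0.004, 0.001, -1.0]]
contact_force: [-0.0, -0.9, -1.4]
width: 55.5
```

Call:
{"method": "send_rows", "body": {"motion": [[[-12,30,0,0,0,0,-0.5],[-12,25,0,0,0,0,-0.5],[0,0,0,0,0,0,-0.5],[0,0,0,0,0,0,-0.5]]]}}

```text
clock: 19.97
eef_pos: [432.2, -211.4, 135.1]
tool_rot: [[0.916, -0.401, 0.004], [-0.401, -0.916, -0.004], [0.005, 0.002, -1.0]]
contact_force: [-0.5, 0.7, -1.5]
width: 55.2
```

Run:
```python
from st import *
im,d=grab_frame("wrist"); P=cloud("wrist",d); save(im,"w12")
m=((P[...,2]>38.5)&(P[...,2]<46)).astype(np.uint8)
cs,_=cv2.findContours(m,cv2.RETR_EXTERNAL,cv2.CHAIN_APPROX_NONE); c=max(cs,key=cv2.contourArea)
pts=np.array([P[v,u] for u,v in c[:,0]])[:,:2].astype(np.float32); print(cv2.contourArea(c),cv2.minEnclosingCircle(pts),cv2.minAreaRect(pts))
```

```text
tcp [ 432.2 -211.4  135.1] yaw -23.61 tilt [ 0.24 -0.22] w 55.2 F [-0.5  0.7 -1.5] t 19.97
9090.0 ((413.46466064453125, -242.461181640625), 50.107582092285156) ((422.35040283203125, -253.77085876464844), (99.41462707519531, 69.57585144042969), 38.122718811035156)
```

Call:
{"method": "send_rows", "body": {"motion": [[[-3,19,0,0,0,0,-0.5],[-3,18,10,0,0,0,-0.5],[0,0,20,0,0,0,-0.5],[0,0,15,0,0,0,-0.5],[0,0,0,0,0,0,-0.5]]]}}

```text
clock: 20.43
eef_pos: [416.1, -242.1, 90.0]
tool_rot: [[0.919, -0.394, 0.009], [-0.394, -0.919, -0.007], [0.011, 0.003, -1.0]]
contact_force: [0.6, 0.9, -2.1]
width: 55.2
```

Call:
{"method": "send_rows", "body": {"motion": [[[-3.5,2.5,8,0.2,-0.6,0,-0.5],[0,0,10,0,0,0,-0.5],[0,0,7,0,0,0,-0.5],[0,0,0,0,0,0,-0.5]]]}}

```text
clock: 20.77
eef_pos: [414.0, -241.7, 64.6]
tool_rot: [[0.921, -0.39, 0.001], [-0.39, -0.921, 0.0], [0.001, -0.0, -1.0]]
contact_force: [-0.6, 1.2, -1.7]
width: 55.4
```

Run:
```python
from st import *
p=observe()["eef_pos"]
im,d=grab_frame("wrist"); P=cloud("wrist",d); save(im,"w13")
u=P[(P[...,2]>38.5)&(P[...,2]<46)&(np.hypot(P[...,0]-412,P[...,1]+243)<60)][:,:2]
from scipy.optimize import minimize
h=cv2.convexHull(u.astype(np.float32))[:,0]; r=np.hypot(*(h-[412,-243]).T); h=h[r>40]
A=np.c_[2*h,np.ones(len(h))]; s=np.linalg.lstsq(A,(h**2).sum(1),rcond=None)[0]; print("pan fit",s[:2],np.sqrt(s[2]+s[:2]@s[:2]),len(h))
im,d=grab_frame("top"); P=cloud("top",np.load("top0.npy"))
m=(P[...,2]>38.0)&(P[...,2]<44)&(np.hypot(P[...,0]-412,P[...,1]+243)<54)
q=P[m][:,:2]; print("top",q.min(0),q.max(0))
P=cloud("scene",np.load("scene0.npy"))
m=(P[...,2]>40.5)&(P[...,2]<47)&(np.hypot(P[...,0]-412,P[...,1]+243)<54)
q=P[m][:,:2]; print("scene",q.min(0),q.max(0))
```

```text
tcp [ 414.  -241.7   64.6] yaw -22.94 tilt [0.04 0.01] w 55.4 F [-0.6  1.2 -1.7] t 20.77
pan fit [ 413.84557179 -242.70868605] 49.35557209705064 48
top [ 362.30952606 -290.31569033] [ 460.25657784 -191.89493859]
scene [ 362.52358365 -290.57231492] [ 462.40285668 -190.52633541]
```

View pics/w13.png

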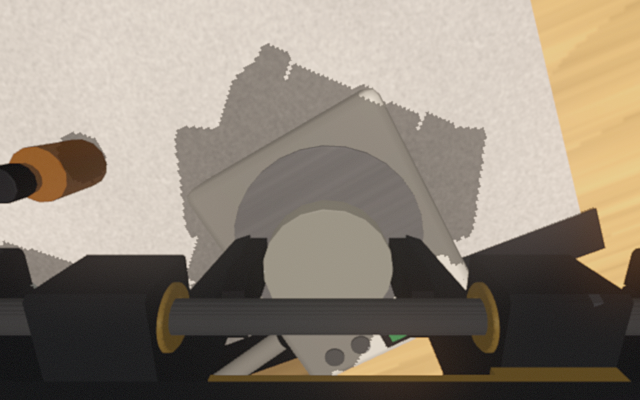

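Call:
{"method": "send_rows", "body": {"motion": [[[-1.6,0.5,5,0,0,0,-0.5],[0,0,5,0,0,0,-0.5],[0,0,2,0,0,0,-0.5],[0,0,0,0,0,0,-0.5]]]}}

```text
clock: 21.2
eef_pos: [413.3, -242.3, 54.0]
tool_rot: [[0.921, -0.389, 0.004], [-0.389, -0.921, -0.003], [0.005, 0.001, -1.0]]
contact_force: [0.2, -0.1, -1.4]
width: 54.9
```

Call:
{"method": "send_rows", "body": {"motion": [[[-0.5,0,2,0,-0.2,0,-0.5],[0,0,0,0,0,0,-0.5],[0,0,0,0,0,0,-0.5]]]}}

```text
clock: 21.45
eef_pos: [412.8, -242.2, 51.9]
tool_rot: [[0.921, -0.389, 0.001], [-0.389, -0.921, -0.002], [0.001, 0.001, -1.0]]
contact_force: [-0.3, 0.8, -1.1]
width: 55.7
```

Call:
{"method": "send_rows", "body": {"motion": [[[0,0,1.5,0,-0.1,0,-0.5],[0,0,0,0,0,0,-0.5]]]}}

```text
clock: 21.62
eef_pos: [412.8, -242.3, 50.4]
tool_rot: [[0.921, -0.39, -0.001], [-0.39, -0.921, -0.001], [-0.0, 0.002, -1.0]]
contact_force: [-0.4, -0.0, -1.3]
width: 55.7
```

Call:
{"method": "send_rows", "body": {"motion": [[[0,0,1.5,0,-0.1,0,-0.5],[0,0,0,0,0,0,-0.5]]]}}

```text
clock: 21.78
eef_pos: [413.1, -242.5, 49.9]
tool_rot: [[0.921, -0.389, -0.002], [-0.389, -0.921, -0.001], [-0.001, 0.002, -1.0]]
contact_force: [0.6, -0.3, -1.9]
width: 55.4
```

```bash
python3 top.py 20
```

```text
tcp [ 413.1 -242.5   49.9] yaw -22.92 tilt [-0.1  -0.09] w 55.4 F [ 0.6 -0.3 -1.9] t 21.78
5425 [60.506619   61.26608256 61.64624748 62.03559968 62.76663601]
```

Call:
{"method": "send_rows", "body": {"motion": [[[0,0,0,0,0,0,0.4],[0,0,0,0,0,0,0.6],[0,0,0,0,0,0,0.7],[0,0,-8,0,0,0,0.7],[0,0,-20,0,0,0,0.7]]]}}

```text
clock: 22.25
eef_pos: [412.2, -241.6, 76.3]
tool_rot: [[0.921, -0.39, -0.006], [-0.39, -0.921, 0.002], [-0.006, -0.0, -1.0]]
contact_force: [-0.4, 0.2, 0.3]
width: 75.0
```

Call:
{"method": "send_rows", "body": {"motion": [[[0,0,-35,0,0,0,0.7],[0,0,-35,0,0,0,0.7],[0,0,-20,0,0,0,0.7],[0,0,0,0,0,0,0.7],[0,0,0,0,0,0,1]]]}}

```text
clock: 22.67
eef_pos: [412.9, -242.0, 175.1]
tool_rot: [[0.921, -0.39, -0.002], [-0.39, -0.921, -0.001], [-0.002, 0.002, -1.0]]
contact_force: [-0.1, 0.5, -1.1]
width: 79.5
```

Run:
```python
from st import *
im,d=grab_frame("wrist"); P=cloud("wrist",d); save(im,"w14")
print("dish",seg(P,412,-242,35,57,66)); print("pan",seg(P,412,-242,60,38.5,46))
```

```text
tcp [ 412.9 -242.   175.1] yaw -22.94 tilt [-0.13 -0.05] w 79.5 F [-0.1  0.5 -1.1] t 22.67
dish n3883 z61.3 circ [ 413.3 -243.2] 27.9 rect [ 413.1 -243.3] [54.6 55.2] 65.1
pan n6859 z41.3 circ [ 412.9 -242.2] 50.0 rect [ 412.9 -242.4] [98.8 98.9] 63.4
```

Call:
{"method": "send_rows", "body": {"motion": [[[10,-27,0,0,0,1,1],[11,-30,0,0,0,0,1],[11,-30,0,0,0,0,1],[11,-30,0,0,0,0,1],[11,-30,0,0,0,0,1]]]}}

```text
clock: 23.13
eef_pos: [521.0, -128.2, 167.8]
tool_rot: [[0.909, -0.416, -0.013], [-0.416, -0.909, 0.004], [-0.014, 0.001, -1.0]]
contact_force: [0.6, -1.5, -0.1]
width: 88.4
```

Call:
{"method": "send_rows", "body": {"motion": [[[11,-30,0,0,0,0,1],[11,-30,0,0,0,0,1],[11,-30,0,0,0,0,1],[11,-30,0,0,0,0,1],[5,-15,0,0,0,0,1]]]}}

```text
clock: 23.55
eef_pos: [624.4, -16.8, 156.6]
tool_rot: [[0.91, -0.414, -0.028], [-0.414, -0.91, 0.009], [-0.029, 0.003, -1.0]]
contact_force: [-0.3, -0.2, -0.7]
width: 87.9
```

Call:
{"method": "send_rows", "body": {"motion": [[[0,0,10,0,0,0,1],[0,0,20,0,0,0,1],[0,0,0,0,0,0,1],[0,0,0,0,0,0,1]]]}}

```text
clock: 23.88
eef_pos: [622.2, -13.8, 117.7]
tool_rot: [[0.911, -0.41, -0.038], [-0.41, -0.912, 0.011], [-0.039, 0.005, -0.999]]
contact_force: [0.2, 0.5, 0.4]
width: 88.3
```

Run:
```python
from st import *
im,d=grab_frame("wrist"); P=cloud("wrist",d); save(im,"w15")
print("box",seg(P,638,-10,70,28,40))
```

```text
tcp [622.2 -13.8 117.7] yaw -24.22 tilt [-2.18  0.65] w 88.3 F [0.2 0.5 0.4] t 23.88
box n11815 z33.2 circ [638.5 -11.6] 55.0 rect [638.4 -11.7] [60.1 95. ] 65.9
```

Call:
{"method": "send_rows", "body": {"motion": [[[13.5,-9,5,0.3,2.2,0,1],[0,0,15,0,0,0,1],[0,0,15,0,0,0,1],[0,0,10,0,0,0,1],[0,0,0,0,0,0,1]]]}}

```text
clock: 24.35
eef_pos: [637.6, -15.3, 73.1]
tool_rot: [[0.91, -0.415, 0.003], [-0.415, -0.91, -0.001], [0.003, -0.0, -1.0]]
contact_force: [0.1, -0.4, 0.0]
width: 87.8
```

Call:
{"method": "send_rows", "body": {"motion": [[[-1.2,-4.2,5,0,0,0,1],[0,0,12,0,0,0,1],[0,0,8,0,0,0,1],[0,0,0,0,0,0,1]]]}}

```text
clock: 24.68
eef_pos: [638.9, -11.7, 48.2]
tool_rot: [[0.909, -0.416, 0.006], [-0.416, -0.909, -0.002], [0.006, -0.001, -1.0]]
contact_force: [-0.3, -0.0, 0.0]
width: 87.9
```

Call:
{"method": "send_rows", "body": {"motion": [[[-0.5,-0.5,10,0.1,-0.3,0,1],[0,0,10,0,0,0,0.9],[0,0,8,0,0,0,0.9],[0,0,4,0,0,0,0.8],[0,0,0,0,0,0,0.8]]]}}

```text
clock: 25.1
eef_pos: [638.7, -10.9, 12.6]
tool_rot: [[0.909, -0.416, 0.001], [-0.416, -0.909, 0.002], [0.0, -0.003, -1.0]]
contact_force: [0.3, 0.0, 0.4]
width: 79.2
```

Call:
{"method": "send_rows", "body": {"motion": [[[0,0,-1.5,0,0,0,0.6],[0,0,0,0,0,0,0.3],[0,0,0,0,0,0,-0.4],[0,0,0,0,0,0,-0.4],[0,0,0,0,0,0,-0.4]]], "force": 25}}

```text
clock: 25.52
eef_pos: [638.9, -11.0, 14.6]
tool_rot: [[0.909, -0.416, 0.002], [-0.416, -0.909, 0.002], [0.0, -0.003, -1.0]]
contact_force: [-0.0, -0.3, -2.8]
width: 60.0
```

Call:
{"method": "send_rows", "body": {"motion": [[[0,0,0,0,0,0,-0.4],[0,0,-5,0,0,0,-0.4],[0,0,-10,0,0,0,-0.4],[0,0,-25,0,0,0,-0.4],[0,0,0,0,0,0,-0.4]]]}}

```text
clock: 25.93
eef_pos: [638.4, -11.0, 56.8]
tool_rot: [[0.909, -0.416, -0.0], [-0.416, -0.909, 0.003], [-0.001, -0.002, -1.0]]
contact_force: [1.0, -0.7, -1.0]
width: 59.5
```

Call:
{"method": "send_rows", "body": {"motion": [[[0,0,-20,0,0,-5.3,-0.4],[0,0,-20,0,0,-5.3,-0.4],[0,0,-20,0,0,-5.3,-0.4],[0,0,-20,0,0,-5.3,-0.4],[0,0,-5,0,0,-5.3,-0.4]]]}}

```text
clock: 26.35
eef_pos: [637.3, -11.0, 145.1]
tool_rot: [[0.999, 0.051, -0.002], [0.051, -0.999, 0.003], [-0.002, -0.003, -1.0]]
contact_force: [0.2, -0.4, -1.3]
width: 59.9
```

Call:
{"method": "send_rows", "body": {"motion": [[[-14,-20,0,0,0,0,-0.4],[-19,-27,0,0,0,0,-0.4],[-19,-27,0,0,0,0,-0.4],[-19,-27,0,0,0,0,-0.4],[-19,-27,0,0,0,0,-0.4]]]}}

```text
clock: 26.77
eef_pos: [540.6, 110.4, 147.0]
tool_rot: [[0.999, 0.049, 0.006], [0.049, -0.999, 0.001], [0.006, -0.001, -1.0]]
contact_force: [1.2, 0.3, -2.7]
width: 59.6
```

Call:
{"method": "send_rows", "body": {"motion": [[[-19,-27,0,0,0,0,-0.4],[-19,-27,0,0,0,0,-0.4],[-19,-27,0,0,0,0,-0.4],[0,0,0,0,0,0,-0.4],[0,0,0,0,0,0,-0.4]]]}}

```text
clock: 27.18
eef_pos: [471.3, 195.8, 147.4]
tool_rot: [[0.999, 0.054, 0.005], [0.054, -0.999, 0.002], [0.006, -0.002, -1.0]]
contact_force: [0.9, 0.7, -2.4]
width: 59.8
```

Run:
```python
from st import *
im,d=grab_frame("wrist"); P=cloud("wrist",d); save(im,"w16")
print("tray",seg(P,437,248,90,9,17)); p=observe()["eef_pos"]; print("held",seg(P,p[0],p[1],80,p[2]+15,p[2]+24))
```

```text
tcp [471.3 195.8 147.4] yaw 3.11 tilt [0.31 0.11] w 59.8 F [ 0.9  0.7 -2.4] t 27.18
tray n1145 z12.5 circ [454.5 247.8] 63.5 rect [475.2 271.2] [ 64.4 127. ] 48.5
held n26799 z166.7 circ [471.2 194.5] 55.2 rect [471.2 194.2] [95.4 90.2] 3.8
```

View pics/w16.png

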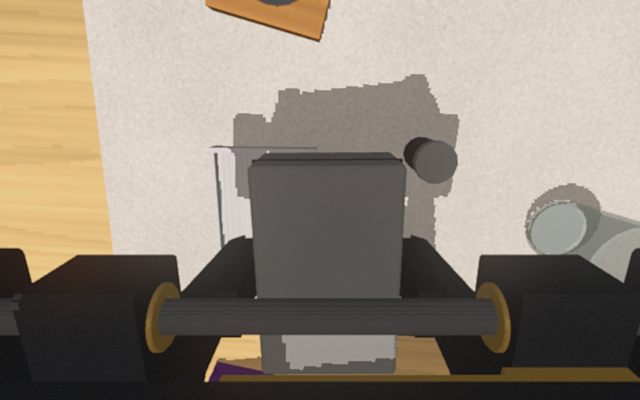

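Call:
{"method": "send_rows", "body": {"motion": [[[-16,-27,0,0,-0.3,0.8,-0.4],[-15,-26,0,0,0,0,-0.4],[0,0,15,0,0,0,-0.4],[0,0,20,0,0,0,-0.4],[0,0,0,0,0,0,-0.4]]]}}

```text
clock: 27.65
eef_pos: [441.6, 246.0, 112.3]
tool_rot: [[0.999, 0.033, 0.005], [0.033, -0.999, 0.003], [0.005, -0.002, -1.0]]
contact_force: [0.1, 0.3, -3.1]
width: 59.8
```

Call:
{"method": "send_rows", "body": {"motion": [[[0,0,15,0,0,0,-0.4],[0,0,20,0,0,0,-0.4],[0,0,0,0,0,0,-0.4],[0,0,0,0,0,0,-0.4]]]}}

```text
clock: 27.98
eef_pos: [446.2, 243.6, 78.6]
tool_rot: [[1.0, 0.028, 0.008], [0.028, -1.0, 0.003], [0.009, -0.003, -1.0]]
contact_force: [0.5, -0.7, -1.7]
width: 60.4
```

Run:
```python
from st import *
im,d=grab_frame("wrist"); P=cloud("wrist",d); save(im,"w17")
print("tray",seg(P,437,248,80,9,16)); p=observe()["eef_pos"]; print("held",seg(P,p[0],p[1],56,p[2]+15,p[2]+24))
q=P[(P[...,2]>9)&(P[...,2]<16)&(abs(P[...,0]-437)<75)&(abs(P[...,1]-248)<60)]
print("tray x/y extents",np.percentile(q[:,0],[1,99]),np.percentile(q[:,1],[1,99]))
```

```text
tcp [446.2 243.6  78.6] yaw 1.6 tilt [0.49 0.17] w 60.4 F [ 0.5 -0.7 -1.7] t 27.98
tray n1397 z12.5 circ [490.6 249.6] 45.1 rect [489.8 249.3] [22.6 88.4] 3.0
held n26771 z98.0 circ [445.8 242.5] 55.4 rect [446.  241.9] [95.5 90.1] 1.9
tray x/y extents [479.40556693 502.1486832 ] [205.6543029  292.92032165]
```

View pics/w17.png

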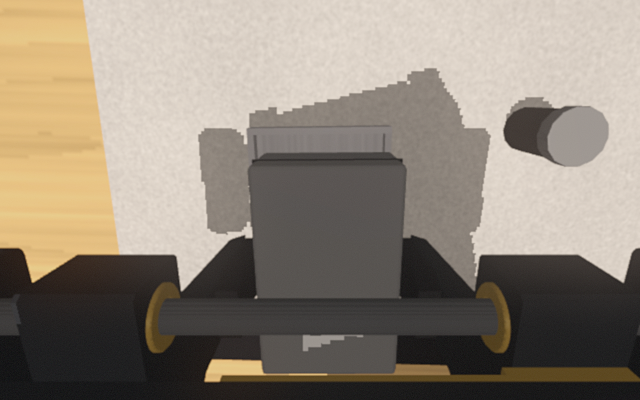

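Call:
{"method": "send_rows", "body": {"motion": [[[-8,-5,6,-0.2,-0.5,-0.7,-0.4],[0,0,12,0,0,0,-0.4],[0,0,10,0,0,0,-0.4],[0,0,0,0,0,0,-0.4]]]}}

```text
clock: 28.37
eef_pos: [439.3, 249.0, 52.9]
tool_rot: [[0.999, 0.04, 0.005], [0.04, -0.999, 0.0], [0.005, -0.0, -1.0]]
contact_force: [-0.4, -0.2, -2.1]
width: 59.9
```

Call:
{"method": "send_rows", "body": {"motion": [[[-2,0,8,0,-0.3,0,-0.4],[0,0,8,0,0,0,-0.4],[0,0,4,0,0,0,-0.4],[0,0,0,0,0,0,-0.4]]]}}

```text
clock: 28.7
eef_pos: [437.3, 249.3, 32.0]
tool_rot: [[0.999, 0.041, 0.0], [0.041, -0.999, 0.001], [0.0, -0.001, -1.0]]
contact_force: [0.5, -0.6, -2.8]
width: 59.6
```

Run:
```python
from st import *
im,d=grab_frame("wrist"); P=cloud("wrist",d); save(im,"w18")
p=observe()["eef_pos"]; print("tray",seg(P,490,248,55,9,14.5)); print("held",seg(P,p[0],p[1],56,p[2]+15,p[2]+24))
```

```text
tcp [437.3 249.3  32. ] yaw 2.37 tilt [0.02 0.03] w 59.6 F [ 0.5 -0.6 -2.8] t 28.7
tray n3343 z12.7 circ [478.1 248.7] 49.3 rect [476.1 248.5] [49.8 88.5] 2.3
held n26752 z51.6 circ [437.2 248.4] 55.5 rect [437.4 248.2] [95.3 90.1] 2.6
```

Call:
{"method": "send_rows", "body": {"motion": [[[0,0,5,0,0,0,-0.4],[0,0,4,0,0,0,-0.4],[0,0,2.5,0,0,0,-0.4],[0,0,0,0,0,0,-0.4]]]}}

```text
clock: 29.08
eef_pos: [437.9, 249.5, 20.2]
tool_rot: [[0.999, 0.041, 0.002], [0.041, -0.999, 0.001], [0.002, -0.001, -1.0]]
contact_force: [-0.5, 0.3, -2.0]
width: 59.4
```

Call:
{"method": "send_rows", "body": {"motion": [[[0,0,2,0,-0.1,0,-0.4],[0,0,0,0,0,0,-0.4],[0,0,1.5,0,-0.1,0,-0.4],[0,0,0,0,0,0,-0.4]]]}}

```text
clock: 29.42
eef_pos: [438.4, 249.6, 18.6]
tool_rot: [[0.999, 0.042, 0.0], [0.042, -0.999, 0.001], [0.0, -0.001, -1.0]]
contact_force: [0.7, -0.7, -1.8]
width: 59.5
```

```bash
python3 top.py 20
```

```text
tcp [438.4 249.6  18.6] yaw 2.38 tilt [0.02 0.07] w 59.5 F [ 0.7 -0.7 -1.8] t 29.42
5225 [36.80999123 37.59535091 37.96261543 38.33778566 39.11652745]
```

Call:
{"method": "send_rows", "body": {"motion": [[[0,0,1,0,0,0,-0.4],[0,0,0,0,0,0,0.45],[0,0,0,0,0,0,0.7],[0,0,0,0,0,0,0.8],[0,0,-10,0,0,0,0.8]]]}}

```text
clock: 29.88
eef_pos: [438.3, 249.5, 27.2]
tool_rot: [[0.999, 0.041, -0.0], [0.041, -0.999, 0.001], [-0.0, -0.001, -1.0]]
contact_force: [0.5, -0.4, 0.5]
width: 79.2
```

Call:
{"method": "send_rows", "body": {"motion": [[[0,0,-30,0,0,0,0.8],[0,0,-35,0,0,0,0.8],[0,0,-40,0,0,0,0.8],[0,0,-40,0,0,0,0.8],[0,0,-40,0,0,0,0.8]]]}}

```text
clock: 30.3
eef_pos: [435.4, 248.3, 215.8]
tool_rot: [[0.999, 0.041, -0.015], [0.041, -0.999, -0.003], [-0.015, 0.002, -1.0]]
contact_force: [0.6, 0.5, -0.3]
width: 79.4
```

Call:
{"method": "send_rows", "body": {"motion": [[[-20,20,-20,0,0,0,0.8],[-20,25,0,0,0,0,0.8],[0,0,0,0,0,0,0.8],[0,0,0,0,0,0,0.8]]]}}

```text
clock: 30.63
eef_pos: [398.3, 201.1, 249.3]
tool_rot: [[0.999, 0.042, 0.006], [0.042, -0.999, 0.002], [0.006, -0.001, -1.0]]
contact_force: [0.1, 0.1, 1.0]
width: 79.1
```

Run:
```python
from st import *
for cam in ["wrist","scene","top"]:
    im,d=grab_frame(cam); P=cloud(cam,d); save(im,"f_"+cam)
    print(cam)
    for n,a in {"small":(623,-239,18,32,50),"bs":(623,-239,60,15,22),"large":(633,240,28,33,48),"bl":(632,240,70,15,22),"dish":(412,-242,35,57,66),"pan":(412,-242,55,38.5,46),"box":(438,248,65,33,43),"tray":(437,248,85,9,16),"beaker":(440,-11,45,75,92),"vial":(500,120,25,44,58)}.items(): print(" ",n,seg(P,*a))
```

```text
tcp [398.3 201.1 249.3] yaw 2.42 tilt [0.33 0.09] w 79.1 F [0.1 0.1 1. ] t 30.63
wrist
  small none 0
  bs none 0
  large none 0
  bl none 0
  dish none 0
  pan none 0
  box n5498 z37.2 circ [437.9 248.7] 55.0 rect [437.9 248.9] [93.9 60.3] 2.8
  tray n1554 z12.1 circ [438.9 247.7] 74.8 rect [438.8 247.9] [122.   87.7] 2.4
  beaker n1640 z82.5 circ [440.4 -12. ] 34.5 rect [441.2 -11.8] [66.7 67.7] 2.6
  vial n905 z49.0 circ [502.  119.3] 15.5 rect [501.8 119.3] [30.1 30.1] 64.1
scene
  small n119 z42.6 circ [ 623.9 -240.1] 11.5 rect [ 623.7 -239. ] [21.3 19.7] 29.0
  bs n853 z19.2 circ [ 621.  -239.9] 49.8 rect [ 622.3 -239.7] [72.7 71.5] 74.4
  large n453 z40.7 circ [633.5 239.9] 21.4 rect [633.3 239.7] [41.3 40.5] 10.4
  bl n1390 z18.6 circ [632.8 240. ] 60.0 rect [632.8 240.2] [85.1 87. ] 77.5
  dish n430 z63.1 circ [ 412.6 -242.9] 30.8 rect [ 412.1 -242.6] [57.9 54.6] 60.4
  pan n755 z43.2 circ [ 411.4 -240.5] 51.5 rect [ 412.2 -240.8] [99.7 98.7] 54.6
  box n1268 z38.6 circ [435.5 249.2] 55.6 rect [437.1 249.1] [97.4 60. ] 2.7
  tray n419 z13.2 circ [438.1 247.1] 74.7 rect [438.
[... 275 characters left out ...]
 n635 z17.1 circ [ 623.3 -238.1] 48.0 rect [ 622.2 -238.9] [70.4 71.3] 73.9
  large n292 z38.5 circ [633.1 240.1] 21.5 rect [632.2 239.6] [41. 40.] 1.5
  bl n743 z16.9 circ [633.2 240.9] 59.2 rect [632.5 240.7] [85.4 85.6] 77.4
  dish n556 z60.6 circ [ 411.9 -242. ] 28.2 rect [ 411.6 -241.9] [54.4 54.9] 14.9
  pan n997 z40.9 circ [ 411.4 -240.9] 50.0 rect [ 411.1 -241. ] [98.5 97.7] 45.3
  box n269 z36.7 circ [439.7 233.1] 44.8 rect [439.9 229.3] [89.  23.5] 5.6
  tray n75 z12.1 circ [440.8 229.7] 63.1 rect [439.1 227.3] [121.5  51.6] 5.0
  beaker n176 z82.9 circ [439.  -11.4] 33.7 rect [439.8 -10.9] [65.5 65.4] 0.6
  vial n161 z48.2 circ [500.7 119.9] 15.2 rect [500.8 120. ] [28.4 28.2] 0.8
```

View pics/f_scene.png

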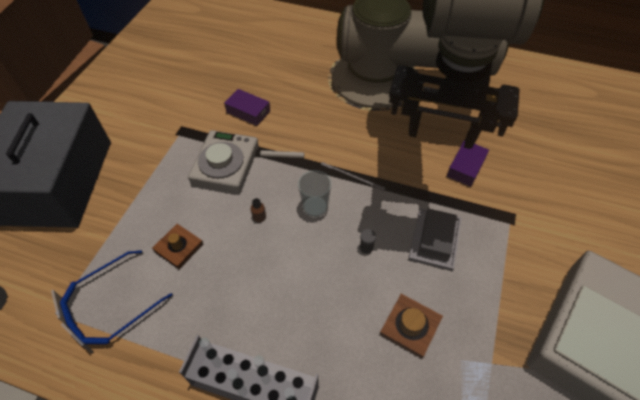

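View pics/f_top.png

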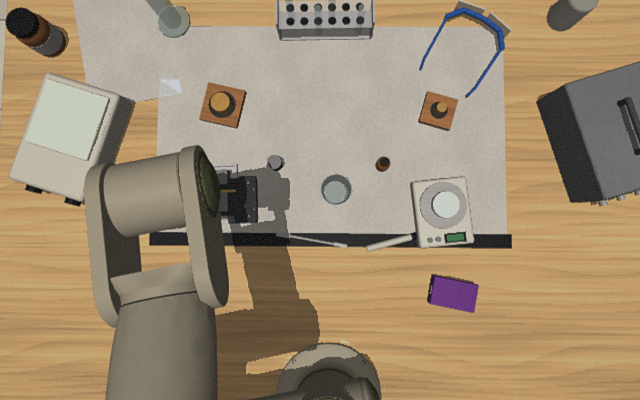

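All four things are in place: small weight at scene pixel (176,240), large at (413,322), dish on the pan at (217,155), box in the tray at (437,233). The beaker and vial have not moved, and the gripper is clear.

```bash
python3 -c "from bench import close_job; print(close_job())"
```

```text
the job is handed in; nothing more can be done
None
```

I took the stack apart from the top down, put each thing in its own place, released it, and handed the job in at about 31 s on the robot's clock.

The last checks, from the wrist, scene and top cameras just before handing in:

| Thing | Where it ended up |
|---|---|
| Small weight | Upright in the small block's recess, within about 1 mm of its centre, top at about 42 mm |
| Large weight | Upright in the large block's recess, within about 1 mm of its centre, top at about 40 mm |
| Dish | Flat on the balance pan, 1–2 mm from the middle |
| Slide box | Flat inside the tray, lengthwise, within about 1.5 mm of the middle, turned about 0.4° relative to it |
| Beaker and vial | Within about 1 mm of where they stood at the start |

- **Camera disagreement:** the cameras differed from each other by up to 2–3 mm, within or just over the stated calibration.
- **Touchdown not felt:** the force reading never clearly showed a thing being set down. I judged each touchdown by the arm stopping at the expected height and by the measured top height.
- **Top camera on the tray:** the arm partly hid the tray from the top camera, so the slide box was confirmed by the wrist and scene cameras only.

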